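# Load the car-body sanding jig under its spring hold-down

### The arm

A 6-joint arm with a two-finger parallel gripper is mounted at the origin on the work surface. World frame = base frame: x ahead of the robot, y to its left, z up, the work surface at z = 0. Lengths are in mm, angles in rad, forces in N, time in s.
With the tool pointing down it reaches from about 300 to 775 mm from the base axis. Payload 14.6 kg.
Tool frame: the origin (TCP) lies between the finger pads; the fingertips stand 19 mm ahead of it and the grasp point (between the pads) is the TCP; z points along the fingers, y is the line along which they close (so a half turn about z gives the same grasp; the last joint's range is limited). The gripper opens to 94 mm and grips with 3 to 60 N. Pads are 16 mm wide; open, the fingers measure 119 mm over their backs; the gripper's body (75 mm by 177 mm) begins 78 mm behind the grasp point.
Start: joints at [1.18, 0.3, 1.521, -0, 1.321, -0.067], TCP at [174.991, 521.409, 224.446] pointing down, gripper open.
Joint ranges: [-3.03, 3.03], [-0.79, 2.21], [0.23, 2.52], [-1.04, 4.18], [0, 3.07], [-2.55, 2.55]. Speed limits (rad/s): [2.22, 2.22, 2.57, 3.14, 3.14, 3.14].

### API

Orientations are given as [roll, pitch, yaw] about the fixed x, y, z axes, in that order (R = Rz(yaw) Ry(pitch) Rx(roll)).
In Python, from cell import monitor, imaging, job, find_in, trace gives the robot as it stands. The module is installed in compiled form; this text tells all that it offers.
- The arm moves only by the tool arm_command, never from a script. Its argument "steps" is a list of rows, each a list of 5 numbers: the opening, from 0 (shut) to 1 (fully open), then the shift along the tool's x, y, z in mm, then the turn about the tool's z in degrees. In form: [[gripper, dx, dy, dz, turn], ...]. A call has 1 to 20 rows; each row is the pose to reach, as a shift and turn from the pose commanded when the call began, along the tool's axes at that moment; what a row does not reach only later rows make up. A row lasts 1/8 s, in which the tool goes at most 62.5 mm and 10.7 degrees, less where a joint would pass 70% of its speed; a pose out of reach is approached as far as the arm can. A call with a gripper value outside its range is refused whole. The fingers move at their own pace and stop on an object; "force" is the grip in N (left out, the last holds). Time passes only in rows, so rows that repeat a pose let the fingers close. It gives the time, the measured TCP pose, the force, the opening and the grip force at its end, in the units of the state.
- monitor.read_state(): the state, without advancing time (a new reading comes with each control period).
- imaging.camera(name): name is "scene" or "top" or "wrist"; returns a dict with "img" (384x512x3 uint8, red, green, blue), "mtx" (3x3 intrinsics, pixels), "view" (4x4, takes a point from world to camera coordinates). Camera axes: x right, y down, z forward; pixel columns grow to the right and rows downward; lengths in mm; the calibration is good to about 2 mm. A picture is of the moment at which its call begins. There is no depth.
- job.sign_off(): hands the job in; it is judged then, once.
Trained networks look in a picture, given as the dict that the camera call returned (one of the last four; its "shot" number tells which), for a name from the list of things; names that differ only in an ending like _2 or _b are one class to them, and where a whole thing is asked for, a point or a joint stands for the part that bears it (a point fixed in the world has none). Each returns a list of dicts, best first, with "p" (0 to 1); they miss things now and then, are a little off and sometimes report something else, mostly with a low value. They report only what shows in the picture. A call takes as long as a camera call. They do not tell look-alikes from the thing itself.
- find_in(picture, target): "rect" ([centre column, centre row, width, height] in pixels, round what is visible of it).
- trace(picture, target): "region" (384x512 bool, what is visible of it) and "rect" ([centre column, centre row, width, height] in pixels, round what is visible of it).
The state is a dict: "clock": time; "joints": joint angles; "qd": joint speeds; "effort": joint torques, N m; "eef_pos": TCP position; "eef_rot": TCP orientation; "wrist_force": force on the tool from outside, world axes, zero at the start; "moment": the same for the moment, N m; "finger_gap": finger opening in mm; "finger_force": force on a finger pad.
Only numpy, scipy, OpenCV 4.12 (cv2) and the standard library are available. Lean on these libraries where they do the work, as an engineer would, in place of code of your own. Each camera call takes 0.05 s, during which the arm holds its last target. There are 200 camera calls.

### The job

Get the batch-sanding jig ready: swing its spring-loaded hold-down frame up and over and hook it behind the catch pin so that it stays open by itself, then lay every wooden car body that is on the bench flat and upright in a bay of its own. Also turn the bevel dial until its pointer is at the brass index mark, and finish by unhooking the frame and easing it down onto the car bodies. Never let the frame snap shut, and leave the glue bottle, the tin and the cork block where they are.

Things in the scene. Friction and masses are not known exactly. Their poses are not given: they have to be found in the camera images.
- jig: Sanding jig: fixed plywood base 210 x 460 x 20 mm on the bench. Origin on the bench under the middle of the four bays; x away from the robot, y left along the bays, z up. Ribs 18 mm wide, tops 30 mm above the bench, part the bays. A 14 mm square catch post, 126 mm high, stands at jig (100, 97) mm. It carries a spring hold-down frame on a shaft along jig y and, at its right end, a dial.
- bay1 (a point): Centre of the floor of bay 1 (counted along the jig's +y; 66 mm apart), 20 mm above the bench. Clear space 122 mm (jig x) by 48 mm (jig y), ribs 10 mm high around. Axes as the jig's. Any bay will do for any car body.
- bay2 (a point): Centre of the floor of bay 2 (counted along the jig's +y; 66 mm apart), 20 mm above the bench. Clear space 122 mm (jig x) by 48 mm (jig y), ribs 10 mm high around. Axes as the jig's. Any bay will do for any car body.
- bay3 (a point): Centre of the floor of bay 3 (counted along the jig's +y; 66 mm apart), 20 mm above the bench. Clear space 122 mm (jig x) by 48 mm (jig y), ribs 10 mm high around. Axes as the jig's. Any bay will do for any car body.
- bay4 (a point): Centre of the floor of bay 4 (counted along the jig's +y; 66 mm apart), 20 mm above the bench. Clear space 122 mm (jig x) by 48 mm (jig y), ribs 10 mm high around. Axes as the jig's. Any bay will do for any car body.
- frame (a joint): Angle of the hold-down frame, an aluminium U with 125 mm side arms (12 mm square, at jig y +-150 mm) joined by a 14 mm round rod along jig y. 0 (start): level, rod towards the robot over the bays. Grows as the rod swings up and away (pi/2 upright, stop 2.4). A torsion spring returns it: 0.3 N m at 0, 1.3 at 2.0 (11 N at the rod). Hooked: about 1.95; resting on seated cars: about 0.05.
- carriage (a joint): Sideways shift (m) of the whole frame along its shaft towards jig -y: 0 at the start, stop 0.032, 2 N friction, stays where left. Below 0.006 the left side arm swings freely past the catch pin's end. Swing beyond 2.05 rad, then shift 0.025 to 0.03 (at least 0.015), then ease back: the arm rests behind the pin. To unhook, swing to 2.1 again, shift to 0 and ease down.
- catch_pin (a point): Free end of the catch pin (12 mm diameter, 34 mm long, pointing to jig +y), 119 mm above the bench. Axes as the jig's.
- handle (a point): Handle: point on the axis of the frame's 14 mm round rod where it sticks out 80 mm beyond the left side arm (to jig +y), 42 mm past the arm, 49 mm above the bench when down, clear of the jig base. Pinch it from above, fingers closing along jig x; the rod can turn between the fingers as the frame swings. Axes turn with the frame.
- handle_pivot (a point): Point on the shaft's axis (jig x = 85 mm, 49 mm above the bench) level with the handle in jig y. At frame angle a the handle is at this point + 0.125 m * (-cos a along jig x + sin a up). Shifts sideways with the frame.
- dial_grip (a point): Bevel dial at the jig's right end: on its vertical axis, at the height to grip, 58 mm above the bench. The grip is a black bar 56 x 14 mm, foot 38 mm and top 72 mm above the bench, on a 60 mm disc; this point's x runs along the bar towards the pointer. Turns up to 2.8 rad either side of jig +x, friction 0.06 N m.
- pointer_tip (a point): Tip of the dial's small steel pointer at one end of the bar (the same end as the white line on its top), 37 mm from the dial's axis, 36 mm above the bench; x points outward.
- index_mark (a point): Inner end of the brass index mark beside the dial, 37 mm from the dial's axis, 36 mm above the bench; the pointer tip must come to this point. Fixed during a run.
- car1: Plain wooden toy-car body, 110 mm long (x), 36 mm wide (y): bonnet and boot 28 mm high, cab (the middle 44 mm) 44 mm high; the same both ways round. 0.08 to 0.15 kg. Origin at the centre of its underside, z up. Lies on the bench to the left of the jig. Two to four car bodies are present.
- car2: Plain wooden toy-car body, 110 mm long (x), 36 mm wide (y): bonnet and boot 28 mm high, cab (the middle 44 mm) 44 mm high; the same both ways round. 0.08 to 0.15 kg. Origin at the centre of its underside, z up. Lies on the bench to the left of the jig. Two to four car bodies are present.
- car3: Plain wooden toy-car body, 110 mm long (x), 36 mm wide (y): bonnet and boot 28 mm high, cab (the middle 44 mm) 44 mm high; the same both ways round. 0.08 to 0.15 kg. Origin at the centre of its underside, z up. Lies on the bench to the left of the jig. Two to four car bodies are present.
- car4: Plain wooden toy-car body, 110 mm long (x), 36 mm wide (y): bonnet and boot 28 mm high, cab (the middle 44 mm) 44 mm high; the same both ways round. 0.08 to 0.15 kg. Origin at the centre of its underside, z up. Lies on the bench to the left of the jig. Two to four car bodies are present.
- glue: White glue bottle, 60 mm diameter, 150 mm high, standing beyond the jig; bystander.
- sandblock: Cork sanding block 110 x 65 x 35 mm lying beyond the car bodies; bystander.
- tin: Steel tin, 80 mm diameter, 90 mm high, standing beyond the jig; bystander.
Not all that is in view belongs to the job. Leave any grey, orange or red look-alike of the car4 alone.

How it is judged (in metres and radians):
On the way, in this order (a step that is already met when the one before it is completed fails the run):
1. the hold-down frame stands open, hooked behind the catch pin by itself, the hand off it (value of joint frame above 1.8 rad and value of joint carriage above 0.012 m and distance between the grasp point and handle above 0.05 m), for 0.4 s.
2. every car body lies seated in a bay while the frame is still hooked open (all of step 1 and ((horizontal distance between car1 and bay1 below 0.011 m and z of car1 in the frame of jig below 0.026 m and angle between car1's own z axis and vertical below 0.12 rad and angle between the x axis of car1 and the x axis of jig, either way round below 0.25 rad) or (horizontal distance between car1 and bay2 below 0.011 m and z of car1 in the frame of jig below 0.026 m and angle between car1's own z axis and vertical below 0.12 rad and angle between the x axis of car1 and the x axis of jig, either way round below 0.25 rad) or (horizontal distance between car1 and bay3 below 0.011 m and z of car1 in the frame of jig below 0.026 m and angle between car1's own z axis and vertical below 0.12 rad and angle between the x axis of car1 and the x axis of jig, either way round below 0.25 rad) or (horizontal distance between car1 and bay4 below 0.011 m and z of car1 in the frame of jig below 0.026 m and angle between car1's own z axis and vertical below 0.12 rad and angle between the x axis of car1 and the x axis of jig, either way round below 0.25 rad)) and ((horizontal distance between car2 and bay1 below 0.011 m and z of car2 in the frame of jig below 0.026 m and angle between car2's own z axis and vertical below 0.12 rad and angle between the x axis of car2 and the x axis of jig, either way round below 0.25 rad) or (horizontal distance between car2 and bay2 below 0.011 m and z of car2 in the frame of jig below 0.026 m and angle between car2's own z axis and vertical below 0.12 rad and angle between the x axis of car2 and the x axis of jig, either way round below 0.25 rad) or (horizontal distance between car2 and bay3 below 0.011 m and z of car2 in the frame of jig below 0.026 m and angle between car2's own z axis and vertical below 0.12 rad and angle between the x axis of car2 and the x axis of jig, either way round below 0.25 rad) or (horizontal distance between car2 and bay4 below 0.011 m and z of car2 in the frame of jig below 0.026 m and angle between car2's own z axis and vertical below 0.12 rad and angle between the x axis of car2 and the x axis of jig, either way round below 0.25 rad)) and ((horizontal distance between car3 and bay1 below 0.011 m and z of car3 in the frame of jig below 0.026 m and angle between car3's own z axis and vertical below 0.12 rad and angle between the x axis of car3 and the x axis of jig, either way round below 0.25 rad) or (horizontal distance between car3 and bay2 below 0.011 m and z of car3 in the frame of jig below 0.026 m and angle between car3's own z axis and vertical below 0.12 rad and angle between the x axis of car3 and the x axis of jig, either way round below 0.25 rad) or (horizontal distance between car3 and bay3 below 0.011 m and z of car3 in the frame of jig below 0.026 m and angle between car3's own z axis and vertical below 0.12 rad and angle between the x axis of car3 and the x axis of jig, either way round below 0.25 rad) or (horizontal distance between car3 and bay4 below 0.011 m and z of car3 in the frame of jig below 0.026 m and angle between car3's own z axis and vertical below 0.12 rad and angle between the x axis of car3 and the x axis of jig, either way round below 0.25 rad)) and ((horizontal distance between car4 and bay1 below 0.011 m and z of car4 in the frame of jig below 0.026 m and angle between car4's own z axis and vertical below 0.12 rad and angle between the x axis of car4 and the x axis of jig, either way round below 0.25 rad) or (horizontal distance between car4 and bay2 below 0.011 m and z of car4 in the frame of jig below 0.026 m and angle between car4's own z axis and vertical below 0.12 rad and angle between the x axis of car4 and the x axis of jig, either way round below 0.25 rad) or (horizontal distance between car4 and bay3 below 0.011 m and z of car4 in the frame of jig below 0.026 m and angle between car4's own z axis and vertical below 0.12 rad and angle between the x axis of car4 and the x axis of jig, either way round below 0.25 rad) or (horizontal distance between car4 and bay4 below 0.011 m and z of car4 in the frame of jig below 0.026 m and angle between car4's own z axis and vertical below 0.12 rad and angle between the x axis of car4 and the x axis of jig, either way round below 0.25 rad))), for 0.2 s.
At the end, for the whole second after the job is handed in: Every car body present lies upright on the floor of a bay, within 11 mm of its centre and 0.25 rad of its direction; the frame is down on them (below 0.11 rad) and still; the dial's pointer tip is within 5.5 mm (about 0.15 rad) of the index mark (((horizontal distance between car1 and bay1 below 0.011 m and z of car1 in the frame of jig below 0.026 m and angle between car1's own z axis and vertical below 0.12 rad and angle between the x axis of car1 and the x axis of jig, either way round below 0.25 rad) or (horizontal distance between car1 and bay2 below 0.011 m and z of car1 in the frame of jig below 0.026 m and angle between car1's own z axis and vertical below 0.12 rad and angle between the x axis of car1 and the x axis of jig, either way round below 0.25 rad) or (horizontal distance between car1 and bay3 below 0.011 m and z of car1 in the frame of jig below 0.026 m and angle between car1's own z axis and vertical below 0.12 rad and angle between the x axis of car1 and the x axis of jig, either way round below 0.25 rad) or (horizontal distance between car1 and bay4 below 0.011 m and z of car1 in the frame of jig below 0.026 m and angle between car1's own z axis and vertical below 0.12 rad and angle between the x axis of car1 and the x axis of jig, either way round below 0.25 rad)) and ((horizontal distance between car2 and bay1 below 0.011 m and z of car2 in the frame of jig below 0.026 m and angle between car2's own z axis and vertical below 0.12 rad and angle between the x axis of car2 and the x axis of jig, either way round below 0.25 rad) or (horizontal distance between car2 and bay2 below 0.011 m and z of car2 in the frame of jig below 0.026 m and angle between car2's own z axis and vertical below 0.12 rad and angle between the x axis of car2 and the x axis of jig, either way round below 0.25 rad) or (horizontal distance between car2 and bay3 below 0.011 m and z of car2 in the frame of jig below 0.026 m and angle between car2's own z axis and vertical below 0.12 rad and angle between the x axis of car2 and the x axis of jig, either way round below 0.25 rad) or (horizontal distance between car2 and bay4 below 0.011 m and z of car2 in the frame of jig below 0.026 m and angle between car2's own z axis and vertical below 0.12 rad and angle between the x axis of car2 and the x axis of jig, either way round below 0.25 rad)) and ((horizontal distance between car3 and bay1 below 0.011 m and z of car3 in the frame of jig below 0.026 m and angle between car3's own z axis and vertical below 0.12 rad and angle between the x axis of car3 and the x axis of jig, either way round below 0.25 rad) or (horizontal distance between car3 and bay2 below 0.011 m and z of car3 in the frame of jig below 0.026 m and angle between car3's own z axis and vertical below 0.12 rad and angle between the x axis of car3 and the x axis of jig, either way round below 0.25 rad) or (horizontal distance between car3 and bay3 below 0.011 m and z of car3 in the frame of jig below 0.026 m and angle between car3's own z axis and vertical below 0.12 rad and angle between the x axis of car3 and the x axis of jig, either way round below 0.25 rad) or (horizontal distance between car3 and bay4 below 0.011 m and z of car3 in the frame of jig below 0.026 m and angle between car3's own z axis and vertical below 0.12 rad and angle between the x axis of car3 and the x axis of jig, either way round below 0.25 rad)) and ((horizontal distance between car4 and bay1 below 0.011 m and z of car4 in the frame of jig below 0.026 m and angle between car4's own z axis and vertical below 0.12 rad and angle between the x axis of car4 and the x axis of jig, either way round below 0.25 rad) or (horizontal distance between car4 and bay2 below 0.011 m and z of car4 in the frame of jig below 0.026 m and angle between car4's own z axis and vertical below 0.12 rad and angle between the x axis of car4 and the x axis of jig, either way round below 0.25 rad) or (horizontal distance between car4 and bay3 below 0.011 m and z of car4 in the frame of jig below 0.026 m and angle between car4's own z axis and vertical below 0.12 rad and angle between the x axis of car4 and the x axis of jig, either way round below 0.25 rad) or (horizontal distance between car4 and bay4 below 0.011 m and z of car4 in the frame of jig below 0.026 m and angle between car4's own z axis and vertical below 0.12 rad and angle between the x axis of car4 and the x axis of jig, either way round below 0.25 rad)) and value of joint frame below 0.11 rad and velocity of joint frame below 0.1 rad/s and distance between pointer_tip and index_mark below 0.0055 m); the robot touches nothing.
It fails at once if the frame snaps shut (springs back faster than 4 rad/s below 1.7 rad) (velocity of joint frame below -4 rad/s and value of joint frame below 1.7 rad).
It fails at once if the glue is shoved more than 30 mm or knocked over (distance of glue from where it was at the start of the episode above 0.03 m or angle between glue's own z axis and vertical above 0.5 rad).
It fails at once if the sandblock is shoved more than 30 mm or knocked over (distance of sandblock from where it was at the start of the episode above 0.03 m or angle between sandblock's own z axis and vertical above 0.5 rad).
It fails at once if the tin is shoved more than 30 mm or knocked over (distance of tin from where it was at the start of the episode above 0.03 m or angle between tin's own z axis and vertical above 0.5 rad).
Of car1, car2, car3, car4 only 2 to 4 are there at a start; the rules pass over those that are not, and their reading is None.
At some moment in a run one of car1, car2, car3, car4 may be knocked a few centimetres aside while the robot is not near it.
It also fails if it takes over 210 s, if anything falls off the work surface, if the arm or the gripper's body presses on something with over 40 N, if the wrist force passes 120 N, or if a joint passes its speed limit or range.

## Working session

There is one attempt and no reset: what is moved stays moved. The work goes in short steps, Python scripts to look and compute and a tool call to move; the robot and the scene stay as the last step left them, time stands still between calls to the robot, and variables do not carry over. Pictures are saved under pics/ and viewed, at most 14 in all, crops included, and the job is handed in when it is done.

Besides the shell and the picture viewer there is one more tool, called after "Emit:" by a JSON object that holds its "method" and its "body", one argument or row to a line. arm_command: Moves the arm, as the interface text tells. Its arguments: {"type":"object","properties":{"steps":{"type":"array","items":{"type":"array","items":{"type":"number"}}},"force":{"type":"number"}},"required":["steps"]}

```bash
mkdir -p pics
cat > h.py <<'E'
import numpy as np, cv2
from cell import monitor, imaging, job, find_in, trace
def save(d,n,crop=None,scale=1):
    im=d["img"][:,:,::-1]
    if crop: x0,y0,x1,y1=crop; im=im[y0:y1,x0:x1]
    if scale!=1: im=cv2.resize(im,None,fx=scale,fy=scale,interpolation=cv2.INTER_CUBIC)
    cv2.imwrite("pics/"+n,im)
def back(d,u,v,z):
    V=np.array(d["view"]);K=np.array(d["mtx"]);R=V[:3,:3];t=V[:3,3]
    c=-R.T@t; r=R.T@np.linalg.solve(K,[u,v,1.]); return c+r*(z-c[2])/r[2]
def proj(d,p):
    V=np.array(d["view"]);K=np.array(d["mtx"]);q=K@(V[:3,:3]@np.array(p,float)+V[:3,3]);return q[:2]/q[2]
E
python3 - <<'E'
from h import *
a=imaging.camera("top");b=imaging.camera("scene")
im=np.vstack([a["img"],b["img"]])
save(a,"top0.png",scale=1.5);save(b,"scene0.png",scale=1.5)
for n in["car1","jig","handle","dial_grip","pointer_tip","index_mark","glue","tin","sandblock"]:
  for r in find_in(a,n)[:6]: 
    if r["p"]>.2: print(n,round(r["p"],2),np.round(r["rect"],1),back(a,*r["rect"][:2],0).round())
s=monitor.read_state();print({k:np.round(v,3) for k,v in s.items()})
print(-np.array(a["view"])[:3,:3].T@np.array(a["view"])[:3,3])
E
```

```text
car1 0.98 [147.9 215.5  38.9  21.6] [463. 411.   0.]
car1 0.98 [129.3 259.3  28.6  33.4] [324. 455.   0.]
car1 0.96 [177.7 258.2  36.2  21. ] [334. 305.   0.]
car1 0.6 [187.9 223.4  38.   25.1] [444. 282.   0.]
car1 0.59 [226.9 268.1  34.1  19.9] [311. 151.   0.]
jig 0.72 [165.9 150.7  35.8  27.8] [679. 373.   0.]
jig 0.64 [311.6 200.1 175.6  89.4] [ 537. -107.    0.]
handle 0.7 [291.9 194.4 129.9  50.9] [552. -44.   0.]
handle 0.4 [312.9 198.6 171.7  94.4] [ 542. -111.    0.]
dial_grip 0.61 [382.5 221.1  22.4  17.2] [ 479. -333.    0.]
pointer_tip 0.54 [380.3 221.1  22.6  21.5] [ 479. -326.    0.]
glue 0.62 [208.1 133.5  19.7  31.6] [744. 239.   0.]
glue 0.5 [314.6 201.9 170.9  89.1] [ 531. -117.    0.]
tin 0.67 [298.9 129.8  27.   30.5] [771. -61.   0.]
tin 0.23 [295.4 195.2 135.4  57.3] [550. -55.   0.]
sandblock 0.64 [166.4 152.4  34.2  29.2] [673. 371.   0.]
sandblock 0.53 [308.  200.9 171.2  92.9] [533. -96.   0.]
{'clock': np.float64(0.55), 'joints': array([ 1.18 ,  0.3  ,  1.521, -0.   ,  1.321, -0.067]), 'qd': array([-0.001,  0.001,  0.   , -0.003, -0.001, -0.001]), 'effort': array([-1.0000e-03, -5.3143e+01, -3.5278e+01,  7.1000e-02,  2.1000e-02,
       -0.0000e+00]), 'eef_pos': array([174.978, 521.396, 224.431]), 'eef_rot': array([-3.142,  0.   ,  2.818]), 'wrist_force': array([-0.768,  0.107,  0.273]), 'moment': array([0.013, 0.007, 0.014]), 'finger_force': np.float64(0.0), 'finger_gap': np.float64(94.085)}
[ 302.24924486   53.4695453  1334.86291194]
```

View pics/top0.png

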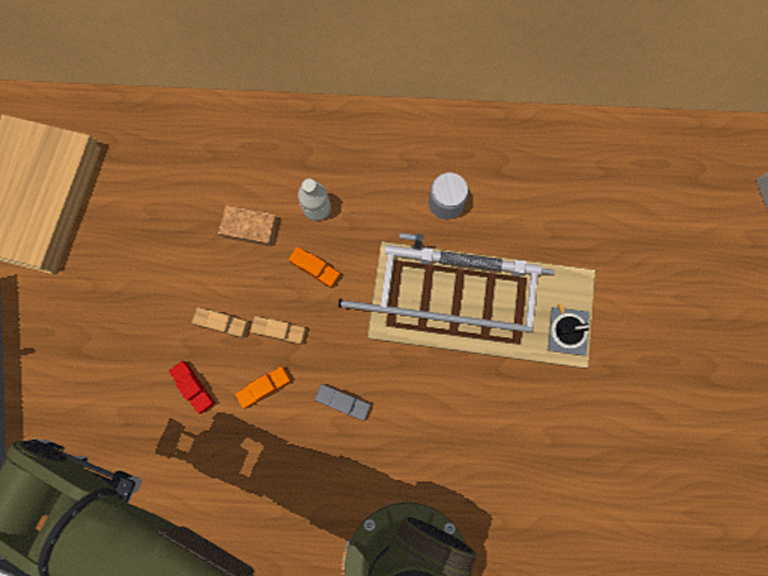

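View pics/scene0.png

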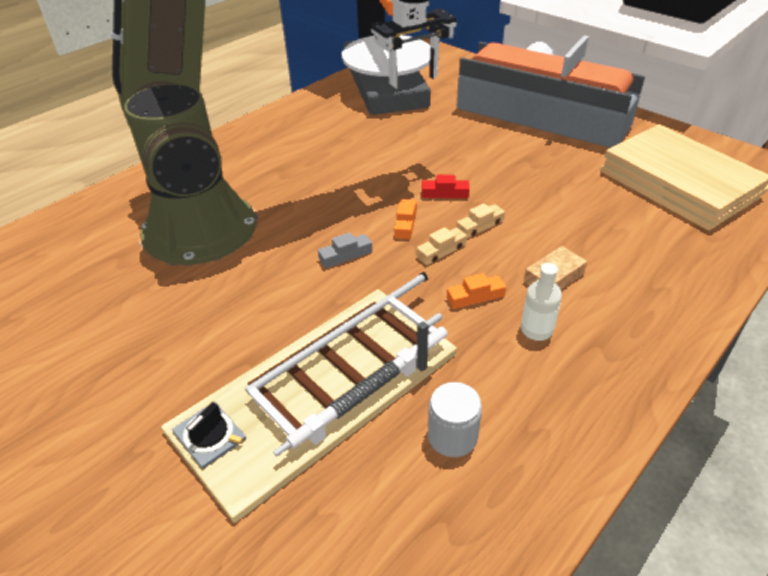

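The two tan car bodies are at raw top-image pixels (147,214) and (187,220). The look-alikes are orange at (210,178) and (176,258), red at (127,258) and grey at (228,268). The jig is centred at about (321,203), with the handle end at about (228,202). Next is a close crop to check the choice, plus the jig pose.

Run:
```python
from h import *
a=imaging.camera("top");b=imaging.camera("scene")
A=cv2.resize(a["img"][150:250,110:410],None,fx=2.6,fy=2.6,interpolation=cv2.INTER_CUBIC)
B=cv2.resize(b["img"][110:210,210:510],None,fx=2.6,fy=2.6,interpolation=cv2.INTER_CUBIC)
cv2.imwrite("pics/crop1.png",np.vstack([A,B])[:,:,::-1])
hsv=cv2.cvtColor(a["img"],cv2.COLOR_RGB2HSV)
# brown ribs mask
roi=np.zeros(hsv.shape[:2],bool);roi[165:235,245:360]=1
m=(hsv[...,2]<115)&(hsv[...,1]>100)&roi
ys,xs=np.nonzero(m)
pts=np.array([back(a,x,y,30)[:2] for x,y in zip(xs,ys)],np.float32)
r=cv2.minAreaRect(pts);print("ribs",r,len(xs))
m=roi.copy();m[:]=0;m[155:250,235:405]=1
m&=(hsv[...,0]>17)&(hsv[...,0]<32)&(hsv[...,2]>150)&(hsv[...,1]<150)
n,l,st,ce=cv2.connectedComponentsWithStats(cv2.morphologyEx(m.astype(np.uint8),cv2.MORPH_CLOSE,np.ones((9,9))))
i=1+st[1:,4].argmax();ys,xs=np.nonzero(l==i)
pts=np.array([back(a,x,y,20)[:2] for x,y in zip(xs,ys)],np.float32)
print("base",cv2.minAreaRect(pts),st[i])
for c in((147,214),(187,220)):
    for t in trace(a,"car1"):
        if abs(t["rect"][0]-c[0])+abs(t["rect"][1]-c[1])<10:
            ys,xs=np.nonzero(t["region"])
            p=np.array([back(a,x,y,25)[:2] for x,y in zip(xs,ys)],np.float32);print(c,round(t["p"],2),cv2.minAreaRect(p),p.mean(0))
```

```text
ribs ((533.0927734375, -60.504638671875), (320.3421325683594, 210.05567932128906), 84.76113891601562) 1621
base ((528.6942138671875, -135.65611267089844), (458.9674072265625, 208.32443237304688), 84.79334259033203) [ 245  161  152   84 8174]
(147, 214) 0.97 ((462.130615234375, 407.9296875), (113.26577758789062, 35.53428649902344), 76.10883331298828) [461.89545 408.1142 ]
(187, 220) 0.6 ((452.85601806640625, 286.950927734375), (109.10899353027344, 39.068729400634766), 78.68180847167969) [452.72876 288.09186]
```

View pics/crop1.png

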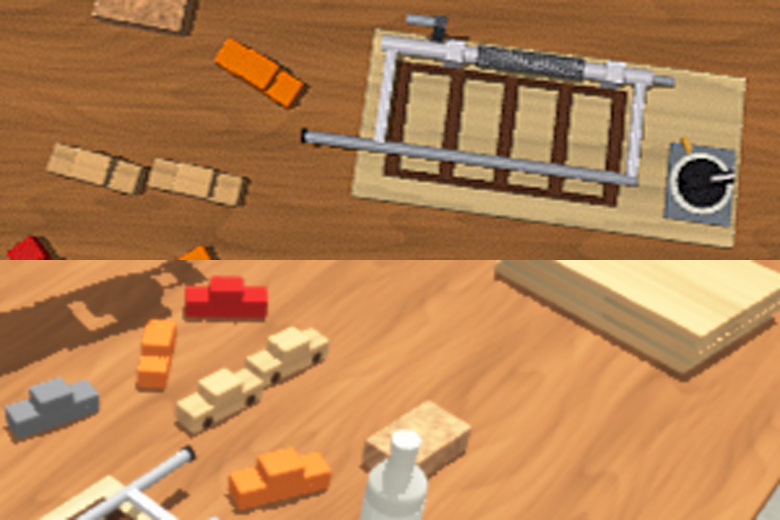

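Only the two tan bodies count: both plain wood with dark wheel marks, end to end at crop pixels (95,167) and (197,180). The rest are orange, red or grey. The rod's end cap is at crop (304,135), i.e. raw (227,202), and the dial's white line points right. Now the jig offset.

```bash
cat >> h.py <<'E'
TH=np.deg2rad(84.79-90); JX=np.array([np.cos(TH),np.sin(TH)]);JY=np.array([-np.sin(TH),np.cos(TH)])
def goto(p,yaw=None):
    "shift/turn rows from current commanded-ish pose"
    s=monitor.read_state();psi=s["eef_rot"][2];d=np.array(p)-s["eef_pos"]
    ex=np.array([np.cos(psi),np.sin(psi)]);ey=np.array([np.sin(psi),-np.cos(psi)])
    out=[d[:2]@ex,d[:2]@ey,-d[2]]
    if yaw is not None: out.append(np.rad2deg((psi-yaw+np.pi)%(2*np.pi)-np.pi))
    return np.round(out,1)
E
python3 - <<'E'
from h import *
a=imaging.camera("top");c=np.array([528.7,-135.7])
hsv=cv2.cvtColor(a["img"],cv2.COLOR_RGB2HSV)
roi=np.zeros(hsv.shape[:2],bool);roi[165:235,245:360]=1
def jf(u,v,z): p=back(a,u,v,z)[:2]-c; return p@JX,p@JY
print(hsv[200,int(110+450/2.6)], hsv[150+100//2,[int(110+450/2.6)-1,int(110+450/2.6)+1]])
m=(hsv[...,2]<110)&(hsv[...,1]>90)&roi
ys,xs=np.nonzero(m);P=np.array([jf(x,y,30) for x,y in zip(xs,ys)])
s=abs(P[:,0])<45
h,e=np.histogram(P[s,1],bins=np.arange(-110,230,6));print(list(zip(e[:-1].astype(int),h)))
s=(P[:,1]>-60)&(P[:,1]<210);h,e=np.histogram(P[s,0],bins=np.arange(-106,106,6));print(list(zip(e[:-1].astype(int),h)))
print("rod end", jf(110+304/2.6,150+135/2.6,49),"rod right",jf(110+634/2.6,150+180/2.6,49))
print("dial",jf(110+703/2.6,150+182/2.6,72),"mark",jf(110+686/2.6,150+146/2.6,36))
E
```

```text
[  9 161  87] [[  9 161  87]
 [ 12 188  80]]
[(np.int64(-110), np.int64(0)), (np.int64(-104), np.int64(0)), (np.int64(-98), np.int64(0)), (np.int64(-92), np.int64(0)), (np.int64(-86), np.int64(36)), (np.int64(-80), np.int64(48)), (np.int64(-74), np.int64(47)), (np.int64(-68), np.int64(0)), (np.int64(-62), np.int64(0)), (np.int64(-56), np.int64(0)), (np.int64(-50), np.int64(0)), (np.int64(-44), np.int64(0)), (np.int64(-38), np.int64(0)), (np.int64(-32), np.int64(0)), (np.int64(-26), np.int64(0)), (np.int64(-20), np.int64(38)), (np.int64(-14), np.int64(49)), (np.int64(-8), np.int64(45)), (np.int64(-2), np.int64(0)), (np.int64(4), np.int64(0)), (np.int64(10), np.int64(0)), (np.int64(16), np.int64(0)), (np.int64(22), np.int64(0)), (np.int64(28), np.int64(0)), (np.int64(34), np.int64(0)), (np.int64(40), np.int64(0)), (np.int64(46), np.int64(43)), (np.int64(52), np.int64(46)), (np.int64(58), np.int64(43)), (np.int64(64), np.int64(0)), (np.int64(70), np.int64(0)), (np.int64(76), np.int64(0)), (np.int64(82), np.int64(0)), (np.int64(88), np.int64(0)), (np.int64(94), np.int64(0)), (np.int64(10
[... 1274 characters left out ...]
nt64(20), np.int64(42)), (np.int64(26), np.int64(40)), (np.int64(32), np.int64(42)), (np.int64(38), np.int64(42)), (np.int64(44), np.int64(40)), (np.int64(50), np.int64(69)), (np.int64(56), np.int64(151)), (np.int64(62), np.int64(88)), (np.int64(68), np.int64(27)), (np.int64(74), np.int64(2)), (np.int64(80), np.int64(0)), (np.int64(86), np.int64(0)), (np.int64(92), np.int64(0)), (np.int64(98), np.int64(2))]
rod end (np.float64(-45.02455265944094), np.float64(291.9223518911988)) rod right (np.float64(-45.115041673370925), np.float64(-100.55490790639807))
dial (np.float64(-40.10279992306348), np.float64(-174.93277914807263)) mark (np.float64(6.050820901284259), np.float64(-161.19219606317506))
```

```bash
cat >> h.py <<'E'
O=np.array([528.7,-80.9])
def J(x,y,z): return np.append(O+x*JX+y*JY,z)
def toj(p): q=np.array(p)[:2]-O; return np.array([q@JX,q@JY])
E
python3 - <<'E'
from h import *
print(J(-40,192,160), goto(J(-40,192,160),1.48))
E
```

```text
[506.30008494 113.93902023 160.        ] [-443.8 -280.9   64.4   76.6]
```

Emit:
{"method": "arm_command", "body": {
  "steps": [
    [1,-100,-63,10,18],
    [1,-200,-126,20,36],
    [1,-300,-190,40,54],
    [1,-400,-253,60,70],
    [1,-444,-281,64,76.6],
    [1,-444,-281,64,76.6],
    [1,-444,-281,64,76.6],
    [1,-444,-281,64,76.6],
    [1,-444,-281,64,76.6],
    [1,-444,-281,64,76.6],
    [1,-444,-281,64,76.6],
    [1,-444,-281,64,76.6],
    [1,-444,-281,64,76.6],
    [1,-444,-281,64,76.6]
  ]
}}

```text
clock: 2.55
eef_pos: [506.4, 114.1, 160.6]
eef_rot: [3.141, -0.0, 1.482]
wrist_force: [-1.0, -0.0, -0.6]
finger_gap: 93.9
finger_force: 0.0
```

Run:
```python
from h import *
d=imaging.camera("wrist");save(d,"w1.png")
print(monitor.read_state()["eef_pos"],monitor.read_state()["eef_rot"])
for y in(156,192,236): print(y,proj(d,J(-40,y,49)))
```

```text
[506.39905255 114.03223624 160.55150065] [ 3.14144700e+00 -2.66376999e-05  1.48138314e+00]
156 [255.76220348 235.73806227]
192 [255.82992581 193.95011303]
236 [255.91827974 139.43146371]
```

View pics/w1.png

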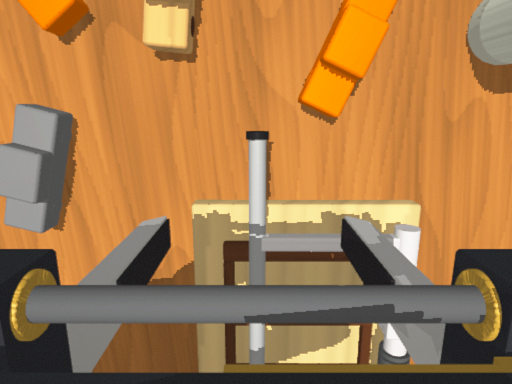

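The rod is at column 258, with its end cap at row 135 and the arm's outer edge at row 233. That agrees with the prediction to about 2 mm, so I'm descending and pinching.

Emit:
{"method": "arm_command", "body": {
  "steps": [
    [1,0,1,40,0],
    [1,0,1,80,0],
    [1,0,1,111.5,0],
    [1,0,1,111.5,0],
    [1,0,1,111.5,0],
    [0,0,1,111.5,0],
    [0,0,1,111.5,0],
    [0,0,1,111.5,0],
    [0,0,1,111.5,0],
    [0,0,1,111.5,0],
    [0,0,1,111.5,0],
    [0,0,1,111.5,0],
    [0,0,1,111.5,0]
  ],
  "force": 35
}}

```text
clock: 4.22
eef_pos: [507.5, 113.7, 48.9]
eef_rot: [-3.142, -0.0, 1.481]
wrist_force: [-0.5, -0.9, 0.2]
finger_gap: 17.2
finger_force: 0.0
```

Run:
```python
import numpy as np
rows=[]
for a in np.linspace(0,2.15,20)[1:]:
    rows.append([0,0,round(125*(1-np.cos(a))),-round(125*np.sin(a)),0])
print(rows)
from h import *
s=monitor.read_state();print(s["eef_rot"],toj(s["eef_pos"]),s["eef_pos"])
```

```text
[[0, 0, 1, -14, 0], [0, 0, 3, -28, 0], [0, 0, 7, -42, 0], [0, 0, 13, -55, 0], [0, 0, 19, -67, 0], [0, 0, 28, -78, 0], [0, 0, 37, -89, 0], [0, 0, 48, -98, 0], [0, 0, 59, -106, 0], [0, 0, 72, -113, 0], [0, 0, 85, -118, 0], [0, 0, 99, -122, 0], [0, 0, 113, -124, 0], [0, 0, 127, -125, 0], [0, 0, 141, -124, 0], [0, 0, 155, -121, 0], [0, 0, 168, -117, 0], [0, 0, 181, -112, 0], [0, 0, 193, -105, 0]]
[-3.14156556e+00 -6.87346428e-06  1.48090302e+00] [-38.76650113 191.85203594] [507.51505161 113.67965789  48.93289027]
```

Emit:
{"method": "arm_command", "body": {
  "steps": [
    [0,0,0,0,0],
    [0,0,0,0,0],
    [0,0,0,0,0],
    [0,0,0,0,0],
    [0,0,1,-14,0],
    [0,0,3,-28,0],
    [0,0,7,-42,0],
    [0,0,13,-55,0],
    [0,0,19,-67,0],
    [0,0,28,-78,0],
    [0,0,37,-89,0],
    [0,0,37,-89,0]
  ]
}}

```text
clock: 5.72
eef_pos: [543.0, 110.8, 139.4]
eef_rot: [-3.137, -0.0, 1.481]
wrist_force: [-21.1, 2.9, 7.8]
finger_gap: 13.2
finger_force: 35.0
```

Run:
```python
from h import *
s=monitor.read_state();p=toj(s["eef_pos"]);print(p,s["eef_pos"][2],np.arctan2(s["eef_pos"][2]-49,85-p[0]),np.hypot(s["eef_pos"][2]-49,85-p[0]))
```

```text
[ -3.17088298 192.20441918] 139.3508702527041 0.7976088821781424 126.24335372965497
```

Emit:
{"method": "arm_command", "body": {
  "steps": [
    [0,0,10,-10,0],
    [0,0,21,-18,0],
    [0,0,34,-25,0],
    [0,0,47,-30,0],
    [0,0,61,-34,0],
    [0,0,75,-36,0],
    [0,0,89,-37,0],
    [0,0,103,-36,0],
    [0,0,117,-33,0],
    [0,0,130,-29,0],
    [0,0,143,-24,0],
    [0,0,155,-17,0],
    [0,0,155,-17,0]
  ]
}}

```text
clock: 7.35
eef_pos: [699.2, 96.2, 156.9]
eef_rot: [3.141, 0.0, 1.481]
wrist_force: [-8.6, -2.1, 6.3]
finger_gap: 12.9
finger_force: 35.0
```

```bash
cat > st.py <<'E'
from h import *
s=monitor.read_state();p=toj(s["eef_pos"]);print(p,s["eef_pos"][2],"ang",np.arctan2(s["eef_pos"][2]-49,85-p[0]),"rad",np.hypot(s["eef_pos"][2]-49,85-p[0]),s["wrist_force"],s["joints"].round(2))
E
python3 st.py
```

```text
[153.72387634 191.86039257] 156.86965893963503 ang 2.1380502562208514 rad 127.90165948485995 [-8.59897625 -2.10552778  6.27930025] [ 0.08  0.71  1.08 -0.    1.36  0.17]
```

Emit:
{"method": "arm_command", "body": {
  "steps": [
    [0,-7,0,0,0],
    [0,-14,0,0,0],
    [0,-21,0,0,0],
    [0,-28,0,0,0],
    [0,-28,0,0,0],
    [0,-28,0,0,0],
    [0,-28,-5,-3,0],
    [0,-28,-10,-6,0],
    [0,-28,-15,-8.5,0],
    [0,-28,-18,-10,0],
    [0,-28,-21,-11,0],
    [0,-28,-23,-12,0],
    [0,-28,-23,-12,0]
  ]
}}

```text
clock: 8.98
eef_pos: [674.4, 70.5, 167.9]
eef_rot: [3.138, -0.0, 1.481]
wrist_force: [7.7, 0.2, -5.2]
finger_gap: 13.3
finger_force: 35.0
```

```bash
python3 st.py
python3 - <<'E'
from h import *
d=imaging.camera("scene");save(d,"s2.png",(200,130,400,330),3)
E
```

```text
[131.3079039 163.98065  ] 167.92163510100391 ang 1.9421301865813998 rad 127.61965859165463 [ 7.67579363  0.19582692 -5.23848931] [ 0.05  0.63  1.17 -0.    1.33  0.14]
```

View pics/s2.png

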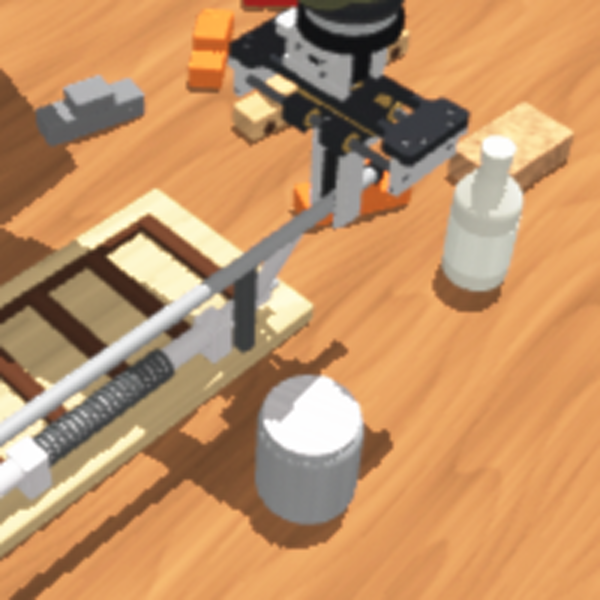

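The frame rests on the pin: the force on the tool has reversed to +7.7 N in x, at about 1.94 rad. I'm releasing and rising.

Emit:
{"method": "arm_command", "body": {
  "steps": [
    [0.4,0,0,0,0],
    [0.6,0,0,0,0],
    [0.6,0,0,0,0],
    [0.6,0,0,0,0],
    [0.6,0,0,0,0],
    [1,0,0,-40,0],
    [1,0,0,-90,0],
    [1,0,-40,-120,0],
    [1,0,-80,-120,0],
    [1,0,-80,-120,0]
  ]
}}

```text
clock: 10.28
eef_pos: [592.1, 78.1, 288.0]
eef_rot: [3.141, -0.0, 1.482]
wrist_force: [0.6, -0.0, 1.2]
finger_gap: 94.1
finger_force: 0.0
```

Run:
```python
from h import *
a=imaging.camera("top");b=imaging.camera("scene");
save(b,"s3.png",(150,100,400,340),2.4)
hsv=cv2.cvtColor(a["img"],cv2.COLOR_RGB2HSV)
for t in trace(a,"car1"):
    ys,xs=np.nonzero(t["region"]);p=np.array([back(a,x,y,25)[:2] for x,y in zip(xs,ys)],np.float32)
    print(round(t["p"],2),np.round(t["rect"]),hsv[t["region"]].mean(0).round(),cv2.minAreaRect(p))
print(monitor.read_state()["eef_pos"])
```

```text
0.97 [210. 176.  32.  26.] [ 15. 249. 216.] ((590.3767700195312, 220.47488403320312), (111.89755249023438, 42.131614685058594), 61.87051773071289)
0.94 [148. 215.  39.  24.] [ 16. 130. 205.] ((463.0934753417969, 406.1940002441406), (110.15196990966797, 35.95498275756836), 76.53386688232422)
0.86 [175. 259.  41.  27.] [ 15. 252. 221.] ((334.5188293457031, 309.3948669433594), (39.62556838989258, 112.25428009033203), 33.01472091674805)
0.67 [130. 260.  33.  34.] [ 20. 221. 185.] ((327.0204162597656, 454.0232849121094), (109.71636962890625, 44.23015213012695), 38.9257926940918)
0.61 [186. 221.  38.  18.] [ 16. 133. 194.] ((452.15924072265625, 285.81866455078125), (116.05387115478516, 41.92546844482422), 79.31952667236328)
0.46 [214. 263.   4.  10.] [ 93.  18. 131.] ((327.1770324707031, 192.10923767089844), (29.995237350463867, 12.18667221069336), 2.607590436935425)
[594.24896967  77.69100421 286.98291522]
```

View pics/s3.png

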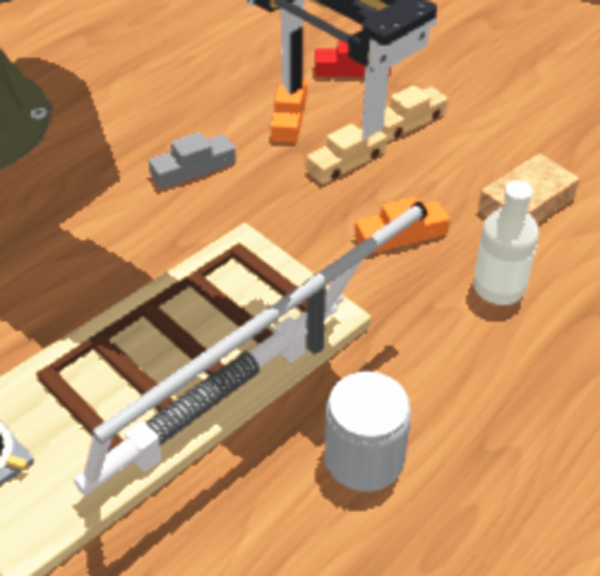

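The frame is hooked open (scene crop: the arm sits behind the post and the rod is free). Next I'm moving over the nearer car for a wrist view.

Run:
```python
from h import *
print(goto([453,287,170],1.377))
```

```text
[ 195.8 -159.5  117.     5.9]
```

Emit:
{"method": "arm_command", "body": {
  "steps": [
    [1,40,-50,10,2],
    [1,90,-90,40,4],
    [1,140,-120,70,6],
    [1,196,-159.5,117,6],
    [1,196,-159.5,117,6],
    [1,196,-159.5,117,6],
    [1,196,-159.5,117,6],
    [1,196,-159.5,117,6]
  ]
}}

```text
clock: 11.42
eef_pos: [453.4, 286.6, 170.6]
eef_rot: [3.141, -0.001, 1.375]
wrist_force: [0.2, -0.3, 0.6]
finger_gap: 94.1
finger_force: 0.0
```

```bash
cat > car.py <<'E'
from h import *
import sys
d=imaging.camera("wrist");save(d,sys.argv[1])
hsv=cv2.cvtColor(d["img"],cv2.COLOR_RGB2HSV)
s=monitor.read_state();print("tcp",s["eef_pos"],s["eef_rot"])
for t in trace(d,"car1"):
    m=t["region"];h=np.median(hsv[m],0)
    if h[1]>170 or h[1]<60: continue
    c=cv2.findContours(m.astype(np.uint8),0,2)[0];c=max(c,key=cv2.contourArea)[:,0]
    ys,xs=np.nonzero(m)
    p=np.array([back(d,x,y,28)[:2] for x,y in c],np.float32)
    print(round(t["p"],2),np.round(t["rect"]),h,cv2.minAreaRect(p))
E
python3 car.py w2.png
```

```text
tcp [453.26425152 286.68209772 170.54594721] [ 3.14076200e+00 -6.19937209e-04  1.37482202e+00]
0.59 [254. 180.  43. 118.] [ 23. 119. 252.] ((454.11846923828125, 289.9819030761719), (109.34370422363281, 37.52730941772461), 77.9767837524414)
0.56 [238.  53.  49. 106.] [ 23. 116. 253.] ((460.7087707519531, 398.595947265625), (82.6175765991211, 38.243682861328125), 77.22148895263672)
```

View pics/w2.png

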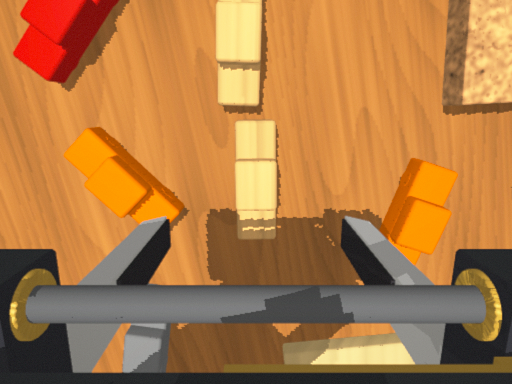

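The wooden car sits at columns 235–277, rows 121–238, directly under the tool, with the second car beyond it. I'm grasping it now.

Run:
```python
from h import *
print(goto([454.1,289.5,32],1.361))
```

```text
[  2.9   0.4 138.5   0.8]
```

Emit:
{"method": "arm_command", "body": {
  "steps": [
    [1,3,0,50,1],
    [1,3,0.5,100,1],
    [1,3,0.5,138.5,1],
    [1,3,0.5,138.5,1],
    [0,3,0.5,138.5,1],
    [0,3,0.5,138.5,1],
    [0,3,0.5,138.5,1],
    [0,3,0.5,138.5,1],
    [0,3,0.5,138.5,1],
    [0,3,0.5,138.5,1],
    [0,3,0.5,138.5,1],
    [0,3,0.5,138.5,1],
    [0,3,0.5,138.5,1],
    [0,3,0.5,100,1],
    [0,3,0.5,40,1],
    [0,3,0.5,40,1]
  ],
  "force": 25
}}

```text
clock: 13.52
eef_pos: [455.0, 291.1, 134.0]
eef_rot: [3.136, -0.005, 1.359]
wrist_force: [-0.1, 0.4, -1.8]
finger_gap: 35.8
finger_force: 24.8
```

Run:
```python
from h import *
print(goto(J(0,33,130),TH),goto(J(0,-99,130),TH),goto(J(0,33,53),TH), J(0,33,0))
d=imaging.camera("wrist"); print(np.round([t["rect"] for t in find_in(d,"car1")]))
```

```text
[-315.4  146.3    4.    83.1] [-446.4  162.3    4.    83.1] [-315.4  146.3   81.    83.1] [531.69661098 -48.03633735   0.        ]
[[440. 220.  89. 104.]
 [106. 194. 140. 107.]
 [232.  56.  53. 110.]
 [ 46.  46.  92.  92.]
 [254. 236.  80. 204.]]
```

Emit:
{"method": "arm_command", "body": {
  "steps": [
    [0,-60,28,0,10],
    [0,-120,56,0,20],
    [0,-180,84,0,30],
    [0,-240,112,0,40],
    [0,-290,135,0,50],
    [0,-315.5,146.5,4,60],
    [0,-315.5,146.5,4,70],
    [0,-315.5,146.5,4,80],
    [0,-315.5,146.5,4,83],
    [0,-315.5,146.5,4,83],
    [0,-315.5,146.5,4,83],
    [0,-315.5,146.5,4,83]
  ]
}}

```text
clock: 15.12
eef_pos: [530.1, -49.1, 125.6]
eef_rot: [-3.142, 0.001, -0.089]
wrist_force: [0.1, -0.3, -1.8]
finger_gap: 35.8
finger_force: 24.8
```

Run:
```python
from h import *
d=imaging.camera("wrist"); save(d,"w3.png");s=monitor.read_state();p=s["eef_pos"];psi=s["eef_rot"][2]
print(toj(p),p[2],psi-TH)
ex=np.array([np.cos(psi),np.sin(psi),0])
for k in(55,):print("car front top edge",proj(d,p+ex*k-[0,0,4]))
for x,y in((61,33-24),(61,33+24),(61,9+66),(61,-9-24-24)): print((x,y),proj(d,J(x,y,30)))
print([ (round(t["p"],2),np.round(t["rect"])) for t in find_in(d,"car1")])
```

```text
[-1.43122171 31.82035905] 125.71679765904278 0.001651410015193422
car front top edge [257.0858378  131.88513887]
(61, 9) [288.09537662 113.45211143]
(61, 57) [221.91763162 113.35808227]
(61, 75) [197.10093694 113.32282128]
(61, -57) [379.08952077 113.58140116]
[(0.97, array([254., 236.,  80., 205.]))]
```

View pics/w3.png

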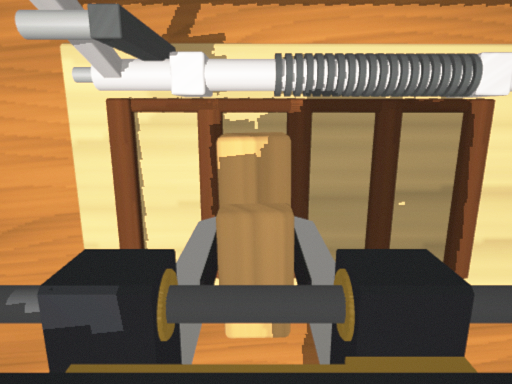

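The held car's front edge is at row 132 and the bay-3 ribs are at columns 221 and 289, both as predicted. I'm lowering it in.

Emit:
{"method": "arm_command", "body": {
  "steps": [
    [0,1.5,-1,30,0],
    [0,1.5,-1,55,0],
    [0,1.5,-1,65,0],
    [0,1.5,-1,72.5,0],
    [0,1.5,-1,72.5,0],
    [0,1.5,-1,72.5,0],
    [0.45,1.5,-1,72.5,0],
    [0.6,1.5,-1,72.5,0],
    [0.6,1.5,-1,72.5,0],
    [0.6,1.5,-1,72.5,0],
    [0.6,1.5,-1,72.5,0],
    [0.6,1.5,-1,72.5,0],
    [0.6,1.5,-1,30,0],
    [1,1.5,-1,-30,0],
    [1,1.5,-1,-60,0],
    [1,1.5,-1,-60,0]
  ]
}}

```text
clock: 17.23
eef_pos: [532.6, -48.4, 188.2]
eef_rot: [3.141, -0.004, -0.09]
wrist_force: [0.1, -0.3, -0.3]
finger_gap: 83.2
finger_force: 0.0
```

Run:
```python
from h import *
print(goto([462.5,407,170],1.34))
a=imaging.camera("top")
for t in trace(a,"car1"):
    p=np.array([back(a,x,y,25)[:2] for y,x in zip(*np.nonzero(t["region"]))],np.float32)
    r=cv2.minAreaRect(p);print(round(t["p"],2),r,toj(r[0]))
```

```text
[-110.7 -447.2   18.2  -81.9]
0.94 ((589.3640747070312, 219.2920684814453), (111.2260971069336, 40.660404205322266), 60.27424621582031) [ 33.15408595 304.46053032]
0.9 ((463.6548767089844, 407.6897277832031), (117.34376525878906, 42.78474044799805), 78.7124252319336) [-109.14346465  480.66463806]
0.87 ((311.040771484375, 143.61639404296875), (111.5706558227539, 38.12278366088867), 71.22737884521484) [-237.14750759  203.82396963]
0.84 ((326.180419921875, 454.53375244140625), (112.87745666503906, 45.93655776977539), 40.3745231628418) [-250.30369159  514.83157007]
0.65 ((333.92816162109375, 308.18292236328125), (41.9368782043457, 113.70169067382812), 33.21836853027344) [-229.29836813  369.7889234 ]
```

Emit:
{"method": "arm_command", "body": {
  "steps": [
    [1,-20,-60,0,-10],
    [1,-36,-120,0,-20],
    [1,-50,-180,5,-30],
    [1,-62,-240,10,-40],
    [1,-78,-300,18,-50],
    [1,-94,-360,18,-60],
    [1,-105,-420,18,-70],
    [1,-111,-447,18,-80],
    [1,-111,-447,18,-82],
    [1,-111,-447,18,-82],
    [1,-111,-447,18,-82],
    [1,-111,-447,18,-82]
  ]
}}

```text
clock: 18.82
eef_pos: [461.8, 406.2, 168.0]
eef_rot: [3.142, -0.0, 1.339]
wrist_force: [-0.2, 0.1, -0.2]
finger_gap: 93.7
finger_force: 0.0
```

```bash
python3 car.py w4.png
```

```text
tcp [461.70764141 406.32005265 168.05947376] [ 3.14153184e+00 -1.18505655e-04  1.33958981e+00]
0.9 [258. 178.  41. 120.] [ 23. 117. 253.] ((464.3027648925781, 412.7324523925781), (108.89169311523438, 37.15998840332031), 77.5636978149414)
```

Emit:
{"method": "arm_command", "body": {
  "steps": [
    [1,5.5,1.3,50,-1],
    [1,5.5,1.3,100,-1],
    [1,5.5,1.3,136,-1],
    [1,5.5,1.3,136,-1],
    [0,5.5,1.3,136,-1],
    [0,5.5,1.3,136,-1],
    [0,5.5,1.3,136,-1],
    [0,5.5,1.3,136,-1],
    [0,5.5,1.3,136,-1],
    [0,5.5,1.3,136,-1],
    [0,5.5,1.3,136,-1],
    [0,5.5,1.3,136,-1],
    [0,5.5,1.3,136,-1],
    [0,5.5,1.3,100,-1],
    [0,5.5,1.3,40,-1],
    [0,5.5,1.3,40,-1],
    [0,5.5,1.3,40,-1]
  ],
  "force": 25
}}

```text
clock: 21.05
eef_pos: [463.6, 411.7, 127.1]
eef_rot: [-3.141, 0.001, 1.359]
wrist_force: [-0.7, -0.2, -1.3]
finger_gap: 35.9
finger_force: 25.0
```

Run:
```python
from h import *
print(goto(J(0,-99,150),TH))
```

```text
[-566.1  179.3  -22.9   83.1]
```

Emit:
{"method": "arm_command", "body": {
  "steps": [
    [0,-55,17,-10,5],
    [0,-110,34,-20,13],
    [0,-165,51,-23,22],
    [0,-220,68,-23,31],
    [0,-275,85,-23,40],
    [0,-330,102,-23,49],
    [0,-385,120,-23,58],
    [0,-440,138,-23,67],
    [0,-495,156,-23,76],
    [0,-545,172,-23,83],
    [0,-566,179,-23,83],
    [0,-566,179,-23,83],
    [0,-566,179,-23,83],
    [0,-566,179,-23,83]
  ]
}}

```text
clock: 22.8
eef_pos: [519.8, -177.8, 150.9]
eef_rot: [-3.141, 0.0, -0.088]
wrist_force: [-0.5, -0.4, -0.9]
finger_gap: 35.7
finger_force: 25.0
```

Run:
```python
from h import *
d=imaging.camera("wrist"); save(d,"w5.png");s=monitor.read_state();p=s["eef_pos"];psi=s["eef_rot"][2]
print(toj(p),p[2],psi-TH,goto(J(0,-99,53),TH))
ex=np.array([np.cos(psi),np.sin(psi),0])
print("car front top edge",proj(d,p+ex*55-[0,0,4]))
for x,y in((61,-99-24),(61,-75)): print((x,y),proj(d,J(x,y,30)))
print([ (round(t["p"],2),np.round(t["rect"])) for t in find_in(d,"car1")])
```

```text
[ 2.13869214e-02 -9.74314166e+01] 150.95658046388786 0.002865206251402741 [-0.   1.6 98.   0.2]
car front top edge [257.41492638 131.8932481 ]
(61, -123) [288.8738025  115.04381274]
(61, -75) [228.70884462 114.87923711]
[(0.81, array([ 92., 188.,  80., 127.])), (0.75, array([256., 234.,  84., 204.]))]
```

View pics/w5.png

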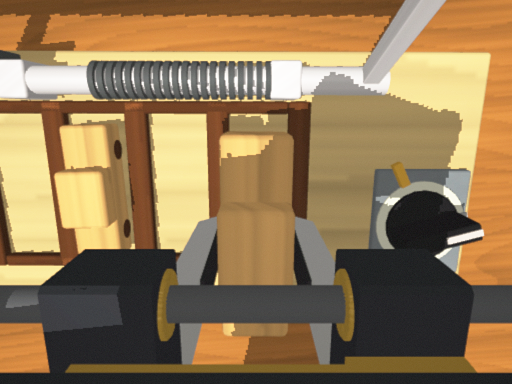

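The first car is seated in bay 3, and bay 1's ribs at columns 228 and 289 match. I'm lowering the second car.

Emit:
{"method": "arm_command", "body": {
  "steps": [
    [0,0,1.5,40,0],
    [0,0,1.5,75,0],
    [0,0,1.5,90,0],
    [0,0,1.5,98,0],
    [0,0,1.5,98,0],
    [0,0,1.5,98,0],
    [0.45,0,1.5,98,0],
    [0.6,0,1.5,98,0],
    [0.6,0,1.5,98,0],
    [0.6,0,1.5,98,0],
    [0.6,0,1.5,98,0],
    [0.6,0,1.5,98,0],
    [0.6,0,1.5,50,0],
    [0.9,0,1.5,0,0],
    [1,0,80,-30,0],
    [1,0,80,-30,0],
    [1,0,80,-30,0],
    [1,0,80,-30,0]
  ]
}}

```text
clock: 25.15
eef_pos: [512.4, -257.6, 179.8]
eef_rot: [-3.141, 0.002, -0.089]
wrist_force: [0.4, 0.2, 0.6]
finger_gap: 93.6
finger_force: 0.0
```

Run:
```python
from h import *
d=imaging.camera("wrist"); save(d,"w6.png");s=monitor.read_state();p=s["eef_pos"];print(toj(p),p)
print([ (round(t["p"],2),np.round(t["rect"])) for t in find_in(d,"car1")])
c=[427,222]
for x,y in((0,33),(0,-99)): print(proj(d,J(x,y,64)))
```

```text
[-7.50227375e-02 -1.77320288e+02] [ 512.52347138 -257.48088824  179.94358993]
[(0.85, array([166., 182.,  56., 125.])), (0.62, array([ 30., 185.,  60., 126.]))]
[  1.26298861 190.13359862]
[161.30950517 190.33494683]
```

View pics/w6.png

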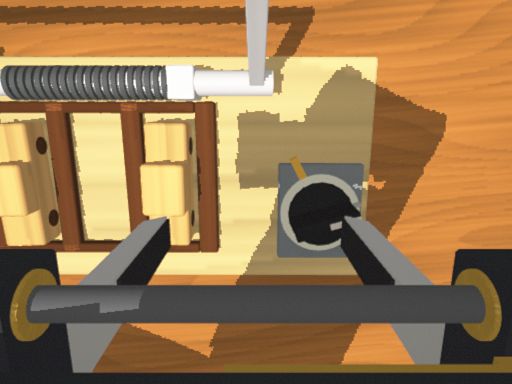

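Run:
```python
from h import *
d=imaging.camera("wrist");im=d["img"]
c=back(d,321,211.5,37);m=back(d,304,180.5,36)
print("centre",c,toj(c),"mark",m,toj(m),np.linalg.norm((m-c)[:2]))
q=toj(m)-toj(c);print("mark ang jig",np.arctan2(q[1],q[0]))
a=imaging.camera("scene");b=imaging.camera("top")
A=cv2.resize(a["img"][245:345,100:200],(600,600),interpolation=cv2.INTER_CUBIC);B=cv2.resize(im[140:270,260:390],(600,600),interpolation=cv2.INTER_CUBIC)
T=cv2.resize(b["img"][195:245,355:405],(600,600),interpolation=cv2.INTER_CUBIC)
cv2.imwrite("pics/dial.png",np.hstack([cv2.resize(x,(400,400)) for x in(A,T)])[:,:,::-1])
np.savez("cams.npz",sv=a["view"],sm=a["mtx"],tv=b["view"],tm=b["mtx"])
g=cv2.cvtColor(im,cv2.COLOR_RGB2GRAY)[150:265,270:345]
```

```text
centre [ 481.3241424  -314.31414689   37.        ] [ -25.98463047 -236.75184229] mark [ 511.52140755 -300.53846214   36.        ] [   2.83695639 -220.29096615] 33.19102759231279
mark ang jig 0.5189210931837424
```

View pics/dial.png

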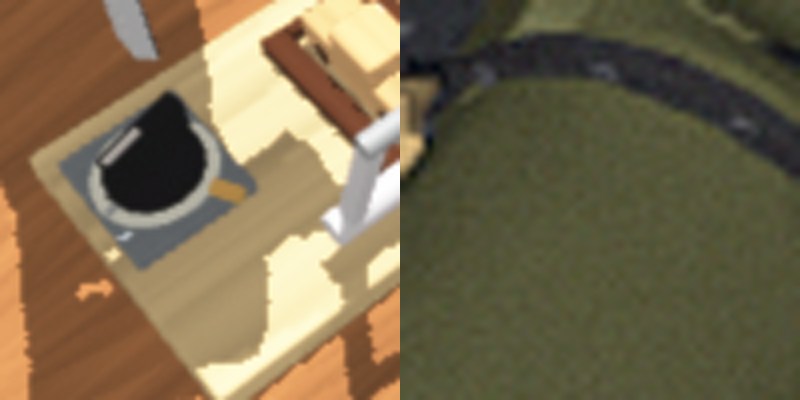

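Run:
```python
from h import *
z=np.load("cams.npz");w=imaging.camera("wrist")
S=dict(view=z["sv"],mtx=z["sm"]);T=dict(view=z["tv"],mtx=z["tm"])
def L(d,p,q,h=72):
    a,b=toj(back(d,*p,h)),toj(back(d,*q,h));v=b-a;print(a,b,np.arctan2(v[1],v[0]))
L(S,(134.5,277),(125.5,285.75))
L(S,(145,270),(125.5,285))
L(T,(110+712/2.6,150+182/2.6),(110+732/2.6,150+178/2.6))
L(w,(331,228),(345,224.5))
print("mark scene",toj(back(S,100+212/4,245+185/4,36)),"ring centre scene",toj(back(S,100+155/4,245+165/4,36)))
print("ring centre top",toj(back(T,110+703/2.6,150+182/2.6,36)),"mark top",toj(back(T,110+689/2.6,150+153/2.6,36)))
```

```text
[ -28.64242966 -237.4921067 ] [ -21.71586023 -264.00057084] -1.3152142273204173
[ -29.18096065 -210.10040748] [ -23.47505404 -263.01039614] -1.4633697288081782
[ -33.71012993 -239.80828592] [ -25.92477804 -262.36640457] -1.2384718208695134
[ -29.51419417 -239.29145672] [ -26.46391918 -250.63261015] -1.3080575052542844
mark scene [   6.85411896 -219.5185319 ] ring centre scene [ -27.40942149 -236.21211973]
ring centre top [ -29.3514404  -239.27725007] mark top [   3.08340507 -220.00055337]
```

The white line puts the pointer at about -1.30 rad (jig) and the brass mark at about +0.49 rad. The dial's axis is at jig (-28,-237). So the bar needs +1.79 rad (103°).

Run:
```python
from h import *
print(goto(J(-28,-237,62),TH-1.3),monitor.read_state()["joints"])
```

```text
[-28.3  59.  118.7  74.6] [-5.30284375e-01  3.91002622e-01  1.50325141e+00  1.69803830e-05
  1.24769343e+00  1.12974403e+00]
```

Emit:
{"method": "arm_command", "body": {
  "steps": [
    [1,-10,20,0,10],
    [1,-20,40,0,20],
    [1,-28,59,0,30],
    [1,-28,59,10,40],
    [1,-28,59,20,50],
    [1,-28,59,30,60],
    [1,-28,59,40,70],
    [1,-28,59,50,74.5],
    [1,-28,59,50,74.5],
    [1,-28,59,85,74.5],
    [1,-28,59,118,74.5],
    [1,-28,59,118,74.5],
    [0,-28,59,118,74.5],
    [0,-28,59,118,74.5],
    [0,-28,59,118,74.5],
    [0,-28,59,118,74.5],
    [0,-28,59,118,74.5],
    [0,-28,59,118,74.5],
    [0,-28,59,118,74.5],
    [0,-28,59,118,74.5]
  ],
  "force": 15
}}

```text
clock: 27.95
eef_pos: [479.4, -315.0, 62.9]
eef_rot: [3.142, 0.0, -1.39]
wrist_force: [0.2, 0.1, 0.3]
finger_gap: 17.2
finger_force: 0.0
```

Emit:
{"method": "arm_command", "body": {
  "steps": [
    [0,0,0,0,0],
    [0,0,0,0,0],
    [0,0,0,0,0],
    [0,0,0,0,0],
    [0,0,0,0,0]
  ]
}}

```text
clock: 28.58
eef_pos: [479.0, -315.0, 62.9]
eef_rot: [3.141, 0.0, -1.39]
wrist_force: [-5.5, -0.6, 2.7]
finger_gap: 13.8
finger_force: 15.0
```

Emit:
{"method": "arm_command", "body": {
  "steps": [
    [0,0,0,0,-8],
    [0,0,0,0,-16],
    [0,0,0,0,-24],
    [0,0,0,0,-32],
    [0,0,0,0,-40],
    [0,0,0,0,-48],
    [0,0,0,0,-56],
    [0,0,0,0,-64],
    [0,0,0,0,-72],
    [0,0,0,0,-80],
    [0,0,0,0,-88],
    [0,0,0,0,-96],
    [0,0,0,0,-102.5],
    [0,0,0,0,-102.5],
    [0,0,0,0,-102.5],
    [0.4,0,0,0,-102.5],
    [0.4,0,0,0,-102.5],
    [0.4,0,0,0,-102.5],
    [0.4,0,0,-60,-102.5],
    [0.8,0,0,-120,-102.5]
  ]
}}

```text
clock: 31.08
eef_pos: [479.2, -314.8, 184.2]
eef_rot: [-3.141, 0.001, 0.398]
wrist_force: [-1.2, 0.3, -0.3]
finger_gap: 44.5
finger_force: 0.0
```

Emit:
{"method": "arm_command", "body": {
  "steps": [
    [1,-60,0,-30,0],
    [1,-90,0,-30,0],
    [1,-90,0,-30,0],
    [1,-90,0,-30,0],
    [1,-90,0,-30,0]
  ]
}}

```text
clock: 31.7
eef_pos: [397.2, -349.5, 212.5]
eef_rot: [-3.141, 0.0, 0.4]
wrist_force: [-0.2, 0.1, 0.2]
finger_gap: 92.8
finger_force: 0.0
```

Run:
```python
from h import *
d=imaging.camera("wrist");a=imaging.camera("scene")
print(monitor.read_state()["eef_pos"],proj(d,J(-28,-237,37)))
u,v=proj(d,J(-28,-237,45)).astype(int)
u=min(max(u,75),437);v=min(max(v,75),309)
print("off",u-75,v-75)
A=cv2.resize(d["img"][v-75:v+75,u-75:u+75],(400,400),interpolation=cv2.INTER_CUBIC)
B=cv2.resize(a["img"][245:345,100:200],(400,400),interpolation=cv2.INTER_CUBIC)
cv2.imwrite("pics/dial2.png",np.hstack([A,B])[:,:,::-1])
```

```text
[ 397.02346775 -349.51254083  212.56551712] [256.07503231  83.55775768]
off 181 7
```

View pics/dial2.png

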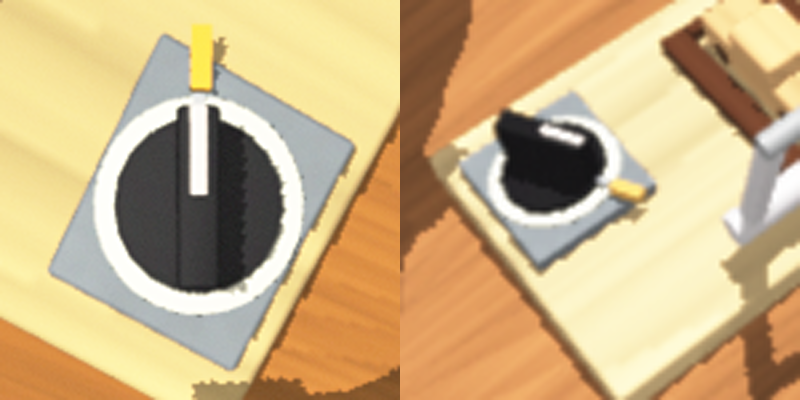

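The pointer at (199,100) lines up with the brass mark at (201,90) to within about 2°. Now back to the handle.

Run:
```python
from h import *
print(goto([592,72,290],1.481),goto([674.4,70.5,290],1.481),goto([674.4,70.5,168],1.481))
```

```text
[ 343.6 -312.4  -77.4  -62. ] [ 419.  -279.   -77.4  -62. ] [ 419.  -279.    44.6  -62. ]
```

Emit:
{"method": "arm_command", "body": {
  "steps": [
    [1,30,-30,-50,-8],
    [1,70,-70,-77,-16],
    [1,110,-110,-77,-24],
    [1,150,-150,-77,-32],
    [1,190,-190,-77,-40],
    [1,230,-230,-77,-48],
    [1,280,-270,-77,-56],
    [1,330,-305,-77,-62],
    [1,370,-300,-77,-62],
    [1,419,-279,-77,-62],
    [1,419,-279,-77,-62],
    [1,419,-279,-77,-62],
    [1,419,-279,-77,-62],
    [1,419,-279,-77,-62]
  ]
}}

```text
clock: 33.55
eef_pos: [673.8, 69.9, 291.1]
eef_rot: [3.14, -0.0, 1.481]
wrist_force: [0.3, -0.6, 1.2]
finger_gap: 94.0
finger_force: 0.0
```

Run:
```python
from h import *
print(goto([674.4,70.5,168],1.481))
d=imaging.camera("wrist");save(d,"w7.png")
for y in(128,164,208): print(proj(d,J(131,y,168)))
print([(round(t["p"],2),np.round(t["rect"])) for t in find_in(d,"car1")],[proj(d,J(0,y,64)) for y in(33,-99)])
```

```text
[  0.6   0.6 123.1  -0. ]
[255.92922133 230.14489123]
[255.97301666 189.78461755]
[256.03000989 137.26161058]
[(0.83, array([171., 265.,  51.,  39.])), (0.74, array([161., 354.,  81.,  40.])), (0.56, array([178.,  45.,  61.,  90.])), (0.36, array([242., 247.,  52., 238.]))] [array([148.72083333, 274.70516436]), array([155.73837265, 367.03485771])]
```

View pics/w7.png

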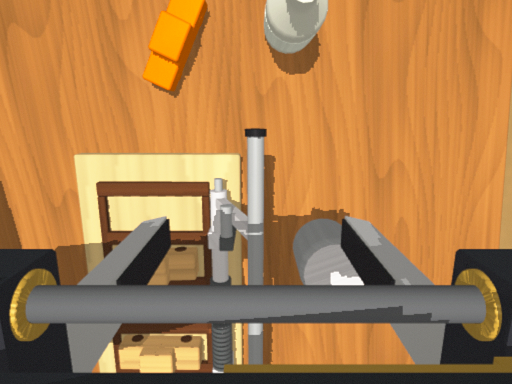

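The rod is at column 256 as predicted and the cars are still in their bays. I'm pinching the rod.

Emit:
{"method": "arm_command", "body": {
  "steps": [
    [1,0.5,0.5,50,0],
    [1,0.5,0.5,100,0],
    [1,0.5,0.5,123,0],
    [1,0.5,0.5,123,0],
    [0,0.5,0.5,123,0],
    [0,0.5,0.5,123,0],
    [0,0.5,0.5,123,0],
    [0,0.5,0.5,123,0],
    [0,0.5,0.5,123,0],
    [0,0.5,0.5,123,0],
    [0,0.5,0.5,123,0],
    [0,0.5,0.5,123,0],
    [0,0.5,0.5,123,0],
    [0,0.5,0.5,123,0],
    [0,0.5,0.5,123,0],
    [0,0.5,0.5,123,0]
  ],
  "force": 40
}}

```text
clock: 35.65
eef_pos: [674.8, 70.4, 167.0]
eef_rot: [3.142, 0.0, 1.481]
wrist_force: [0.0, -0.2, -0.6]
finger_gap: 13.0
finger_force: 40.0
```

Emit:
{"method": "arm_command", "body": {
  "steps": [
    [0,0,0,0,0],
    [0,0,5,2.5,0],
    [0,0,10,5,0],
    [0,0,15,8,0],
    [0,0,20,10.5,0],
    [0,0,23,12,0],
    [0,0,23,12,0],
    [0,0,23,12,0]
  ]
}}

```text
clock: 36.65
eef_pos: [696.9, 68.4, 155.3]
eef_rot: [-3.139, 0.0, 1.481]
wrist_force: [-10.1, -1.2, 7.2]
finger_gap: 13.0
finger_force: 40.0
```

```bash
python3 st.py
```

```text
[153.95556491 163.93831253] 155.30419872709882 ang 2.1462308431917725 rad 126.71011245895542 [-10.05515157  -1.19818373   7.1699905 ] [0.05 0.7  1.1  0.   1.35 0.14]
```

Emit:
{"method": "arm_command", "body": {
  "steps": [
    [0,7,0,0,0],
    [0,14,0,0,0],
    [0,21,0,0,0],
    [0,29,0,0,0],
    [0,29,0,0,0],
    [0,29,0,0,0],
    [0,29,-6,-3.5,0],
    [0,29,-12,-7,0],
    [0,29,-18,-9.5,0],
    [0,29,-25,-12,0],
    [0,29,-31,-14,0],
    [0,29,-38,-16,0],
    [0,29,-45,-17.5,0],
    [0,29,-52,-19,0],
    [0,29,-52,-19,0]
  ]
}}

```text
clock: 38.52
eef_pos: [647.3, 101.2, 173.0]
eef_rot: [-3.138, 0.002, 1.481]
wrist_force: [-7.6, -4.4, -4.0]
finger_gap: 12.9
finger_force: 40.0
```

```bash
python3 st.py
```

```text
[101.52621544 192.13771364] 172.97710942229742 ang 1.7033156369196216 rad 125.07373608228886 [-7.56082378 -4.39689682 -4.01197926] [ 0.1   0.58  1.24 -0.    1.32  0.19]
```

Emit:
{"method": "arm_command", "body": {
  "steps": [
    [0,0,-7,-0.5,0],
    [0,0,-14,-1,0],
    [0,0,-28,0,0],
    [0,0,-42,2,0],
    [0,0,-56,6,0],
    [0,0,-69,11,0],
    [0,0,-82,18,0],
    [0,0,-93,26,0],
    [0,0,-103,36,0],
    [0,0,-112,47,0],
    [0,0,-121,58,0],
    [0,0,-127,70,0],
    [0,0,-133,83,0],
    [0,0,-133,83,0],
    [0,0,-133,83,0]
  ]
}}

```text
clock: 40.4
eef_pos: [515.8, 113.8, 90.8]
eef_rot: [-3.14, 0.0, 1.481]
wrist_force: [-4.6, 1.9, -5.6]
finger_gap: 12.9
finger_force: 40.0
```

```bash
python3 st.py
```

```text
[-30.48420683 192.72365191] 90.79045961425811 ang 0.34721149868802387 rad 122.81304711724344 [-4.58995246  1.91974812 -5.57845859] [0.15 0.4  1.72 0.   1.02 0.24]
```

Emit:
{"method": "arm_command", "body": {
  "steps": [
    [0,0,-2,7,0],
    [0,0,-4,14,0],
    [0,0,-5.5,20,0],
    [0,0,-6.5,26,0],
    [0,0,-7,31,0],
    [0,0,-7.5,34,0],
    [0,0,-7.5,35,0],
    [0,0,-7.5,35,0],
    [0,0,-7.5,35,0]
  ]
}}

```text
clock: 41.52
eef_pos: [508.6, 114.5, 56.1]
eef_rot: [-3.141, -0.0, 1.481]
wrist_force: [-5.4, 1.3, -2.9]
finger_gap: 12.8
finger_force: 40.0
```

```bash
python3 st.py
```

```text
[-37.76802819 192.79614112] 56.1405603671512 ang 0.05809757436253191 rad 122.97551117528253 [-5.43788617  1.33538196 -2.88807675] [0.15 0.44 1.76 0.   0.94 0.24]
```

Emit:
{"method": "arm_command", "body": {
  "steps": [
    [0,0,0,1,0],
    [0,0,0,2,0],
    [0,0,0,2,0],
    [0.4,0,0,2,0],
    [0.6,0,0,2,0],
    [0.6,0,0,2,0],
    [0.6,0,0,2,0],
    [0.6,0,0,2,0],
    [0.6,0,0,-40,0],
    [1,0,0,-90,0],
    [1,0,-50,-150,0],
    [1,50,-100,-150,0],
    [1,100,-100,-150,0],
    [1,100,-100,-150,0],
    [1,100,-100,-150,0]
  ]
}}

```text
clock: 43.4
eef_pos: [418.0, 222.8, 205.8]
eef_rot: [-3.141, 0.0, 1.481]
wrist_force: [0.6, -0.4, 0.1]
finger_gap: 93.7
finger_force: 0.0
```

Run:
```python
from h import *
a=imaging.camera("top");b=imaging.camera("scene")
A=cv2.resize(a["img"][150:250,225:405],(720,400),interpolation=cv2.INTER_CUBIC)
B=cv2.resize(b["img"][170:350,100:330],None,fx=1,fy=1)
B=cv2.resize(b["img"][170:350,100:330],(720,563))[:,:]
B=cv2.resize(B,(256,200));pad=np.zeros((200,720,3),np.uint8);pad[:,:256]=B
cv2.imwrite("pics/fin.png",np.vstack([A,pad])[:,:,::-1]);print(monitor.read_state()["wrist_force"])
```

```text
[ 0.02381229 -1.01073026  0.0315649 ]
```

View pics/fin.png

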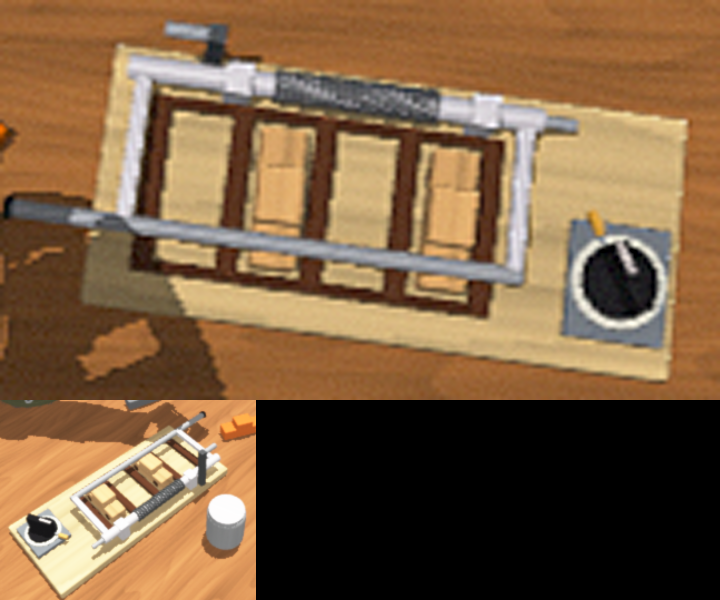

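The frame is down on both cars, both cars are seated (around columns 280 and 450), and the dial points at the mark. Handing in.

```bash
python3 -c "
from cell import job
print(job.sign_off())"
```

```text
the job is handed in; nothing more can be done
None
```

I handed the job in at about 43 s: both wooden car bodies are seated in bays 1 and 3, the dial pointer is at the brass mark, the frame was unhooked and eased down onto the cars, and nothing else was touched; sign-off returned no verdict.

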